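# Tidy the worktop odds and ends into their trays

## Task

Tidy the worktop by sorting its loose things: the lemon and the garlic bulb go into the wooden crate, the salt shaker and the spice jar stand upright on the floor of the black tray, and the teaspoon lies flat in the blue tray. Leave the kitchen timer and the tealight standing where they are.

Things in the scene. Friction and masses are not known exactly. Their poses are not given: they have to be found in the camera images.
- lemon: Yellow lemon lying on its side, 78 mm long (its x axis), 55 wide (its y axis), 56 high. Origin: centre of its underside. It can roll.
- garlic: Pale whole garlic bulb, 60 (x) x 57 (y) mm, 58 high with its narrow neck upward; widest about 22 mm above its base. Origin: centre of its underside.
- salt_shaker: Round glass salt shaker with white salt and a grey cap, standing upright: 44 mm diameter, the body about 74 high, the narrower cap to 90 mm. Origin: centre of its underside, z up.
- spice_jar: Square glass spice jar with round white lid and brick-red contents, standing upright: 42 x 42 mm (sides along its x and y), 100 high. Origin: centre of its underside, z up.
- teaspoon: Metal teaspoon lying flat: 130 mm long (its x axis), up to 26 wide (y), 11 high. Origin: centre of its underside.
- crate: Low brown wooden crate, open on top, for fruit and vegetables: 150 x 200 mm, 42 high, walls and floor 6 mm thick. It is fixed to the worktop. Origin: centre of its underside; x across its short side, y along its long side, z up.
- black_tray: Black plastic open tray for seasonings: 120 x 200 mm, 34 high, walls and floor 4 mm thick; a small pull loop on its -x side. It is fixed to the worktop. Origin: centre of its underside; x across its short side, y along its long side, z up.
- blue_tray: Blue plastic open tray for cutlery: 120 x 200 mm, 28 high, walls and floor 4 mm thick; a small pull loop on its -x side. It is fixed to the worktop. Origin: centre of its underside; x across its short side, y along its long side, z up.
- timer: White round wind-up kitchen timer, 67 mm diameter, 52 high, standing loose on the worktop among the things: to be left alone. Origin: centre of its underside.
- tealight: Tealight candle in a small round cup, red wax, 38 mm diameter, 15 high, standing loose on the worktop: to be left alone. Origin: centre of its underside.

How it is judged:
By the outcome, as a careful person would: the job done as asked, in the order asked, and still so for the second after the job is handed in, with the robot touching nothing.
It also fails if it takes over 144 s, if anything falls off the work surface, if the arm or the gripper's body presses on something with over 40 N, if the wrist force passes 120 N, or if a joint passes its speed limit or range.

## Robot

A 6-joint arm with a two-finger parallel gripper is mounted at the origin on a cart in front of the work surface, level with it; the furniture and walls round the work are solid. World frame = base frame: x ahead of the robot, y to its left, z up, the work surface at z = 0. Lengths are in mm, angles in rad, forces in N, time in s.
With the tool pointing down it reaches from about 275 to 750 mm from the base axis. Payload 10.2 kg.
Tool frame: the origin (TCP) lies at the centre of the arm's flange, where the gripper is bolted on; the fingertips stand 173 mm ahead of it and the grasp point (between the pads) lies 155 mm ahead of it; z points along the fingers, y is the line along which they close (so a half turn about z gives the same grasp; the last joint's range is limited). The gripper opens to 85 mm and grips with 20 to 120 N. Pads are 22 mm wide; open, the fingers measure 114 mm over their backs; the gripper's body (76 mm by 85 mm) begins 54 mm behind the grasp point. The pads swing forward as they close: fully open they stand 13 mm farther back than shut.
Start: joints at [-1.353, 0.313, 1.498, -0, 1.331, -0.223], TCP at [223.987, -474.829, 404.694] pointing down, gripper open.
Joint ranges: [-2.94, 2.94], [-0.97, 2.17], [0.19, 2.56], [-1.23, 4.37], [0.02, 3.11], [-2.88, 2.88]. Speed limits (rad/s): [2.39, 2.39, 3.01, 3.14, 3.14, 3.14].

## Interface

Orientations are given as a unit quaternion [w, x, y, z].
In Python, from rig import ctrl gives the robot as it stands.
- The arm moves only by the shell command python3 steer.py 'ROWS' [OPENING] [FORCE]. ROWS is a JSON list that holds a single list of rows (three levels of brackets), with 1 to 8 rows, each of 6 numbers: dx, dy, dz in m, then a rotation vector rx, ry, rz in rad; each row is the pose to reach, as a shift and turn from the pose commanded when the command began, along the tool's axes at that moment; what a row does not reach only later rows make up. A row lasts 1/10 s, in which the tool goes at most 50 mm and 0.15 rad, less where a joint would pass 70% of its speed; a pose out of reach is approached as far as the arm can. OPENING is the opening from 0.0 (shut) to 1.0 (fully open), set as the command begins (- or left out keeps the last). The fingers move at their own pace and stop on an object; FORCE is the grip in N (left out, the last holds). Time passes only in rows, so rows that do not move let the fingers close. It prints the time, the measured TCP pose, the force, the opening and the grip force at its end. Input that does not fit is refused with a message, and nothing moves.
- ctrl.sense(): the state, without advancing time (a new reading comes with each control period).
- ctrl.capture(name): name is "scene" or "top"; returns the picture (480x640x3 uint8, red, green, blue); there is no depth.
- ctrl.calibration(name): a dict with "fx", "fy", "cx", "cy" (pixels), "distortion" ([k1, k2, p1, p2, k3] as OpenCV has them; the pictures are not rectified), "position" and "attitude" of the camera in the world. Camera axes: x right, y down, z forward; pixel columns grow to the right and rows downward; lengths in mm; the calibration is good to about 2 mm. A picture is of the moment at which its call begins. calibration takes no time and is no camera call.
- ctrl.finish_job(): hands the job in; it is judged then, once.
The state is a dict: "time_s": time; "joints": joint angles; "dq": joint speeds; "tau": joint torques, N m; "eef_pos": TCP position; "ee_rot": TCP orientation; "force": force on the tool from outside, world axes, zero at the start; "wrist_torque": the same for the moment, N m; "grip_width": opening from 0.0 (shut) to 1.0 (fully open); "grip_force": force on a finger pad.
Only numpy, scipy, OpenCV 4.12 (cv2) and the standard library are available. Lean on these libraries where they do the work, as an engineer would, in place of code of your own. Each camera call takes 0.05 s, during which the arm holds its last target. There are 200 camera calls.

## Working session

There is one attempt and no reset: what is moved stays moved. The work goes in short steps, Python scripts to look and compute and a shell command to move; the robot and the scene stay as the last step left them, time stands still between calls to the robot, and variables do not carry over. Pictures are saved under pics/ and viewed, at most 15 in all, crops included, and the job is handed in when it is done.

```bash
ls; mkdir -p pics; cat > h.py <<'E'
import numpy as np, cv2
from rig import ctrl
from scipy.spatial.transform import Rotation as R
def cal(n):
    c=ctrl.calibration(n)
    K=np.array([[c['fx'],0,c['cx']],[0,c['fy'],c['cy']],[0,0,1.]])
    q=np.array(c['attitude']); 
    Rm=R.from_quat(np.r_[q[1:],q[0]]).as_matrix() if q.size==4 else q
    return K,np.array(c['distortion']),np.array(c['position']),Rm
def px2w(n,uv,z):
    K,D,p,Rm=cal(n)
    u=cv2.undistortPoints(np.array(uv,float).reshape(-1,1,2),K,D).reshape(-1,2)
    d=np.c_[u,np.ones(len(u))]@Rm.T
    return p+d*((np.broadcast_to(z,len(u))-p[2])/d[:,2])[:,None]
def w2px(n,P):
    K,D,p,Rm=cal(n)
    c=(np.atleast_2d(P)-p)@Rm
    return cv2.projectPoints(c,np.zeros(3),np.zeros(3),K,D)[0].reshape(-1,2)
def snap(n,f,crop=None,s=1):
    im=ctrl.capture(n)[:,:,::-1]
    if crop: im=im[crop[1]:crop[3],crop[0]:crop[2]]
    cv2.imwrite('pics/'+f,cv2.resize(im,None,fx=s,fy=s,interpolation=cv2.INTER_CUBIC))
def st():
    s=ctrl.sense(); q=np.array(s['ee_rot']); r=R.from_quat(np.r_[q[1:],q[0]])
    return s,np.array(s['eef_pos']),r
def go(x,y,z,yaw=None):
    """tool-axis shift to world grasp-point pos (x,y,z), tool down; yaw=world angle of closing line"""
    s,p,r=st()
    M=r.as_matrix()
    d=M.T@(np.array([x,y,z+155.])-p)
    out=np.round(d,1).tolist()
    if yaw is not None:
        cur=np.arctan2(M[1,1],M[0,1]); dy=(yaw-cur+np.pi/2)%np.pi-np.pi/2
        out.append('rz %.3f'%-dy)
    print('d',out,'q',np.round(s['joints'],2),'tilt',np.round(M[:,2],3),'t',s['time_s'])
E
python3 - <<'E'
from h import *
snap('top','a.png');snap('scene','b.png')
for n in('top','scene'):
    k=cal(n);print(n,k[2],k[3][:,2])
s,p,r=st();print(p,r.as_matrix().round(3),s['grip_width'])
E
```

```text
pics
rig.py
steer.py
top [ 385.32718708   -8.43837449 1283.54298628] [ 0.08626154  0.01018601 -0.99622045]
scene [  6.19994608 608.56479144 684.0960587 ] [ 0.48984544 -0.58501823 -0.64637846]
[ 223.97574817 -474.79254487  404.17899948] [[ 0.904  0.427 -0.   ]
 [ 0.427 -0.904  0.001]
 [ 0.    -0.001 -1.   ]] 0.9976246089739739
```

View pics/a.png

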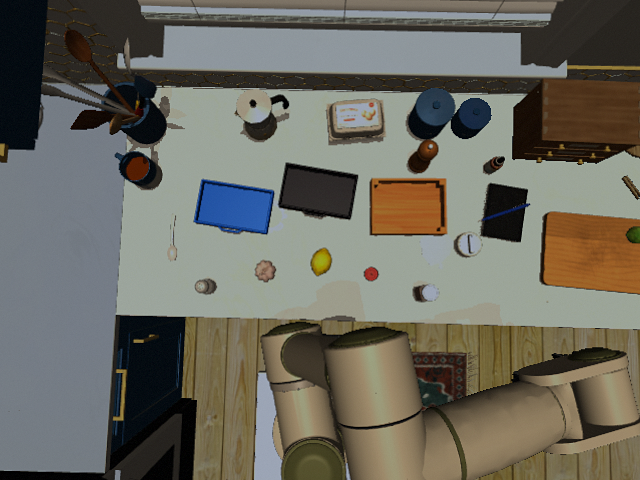

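View pics/b.png

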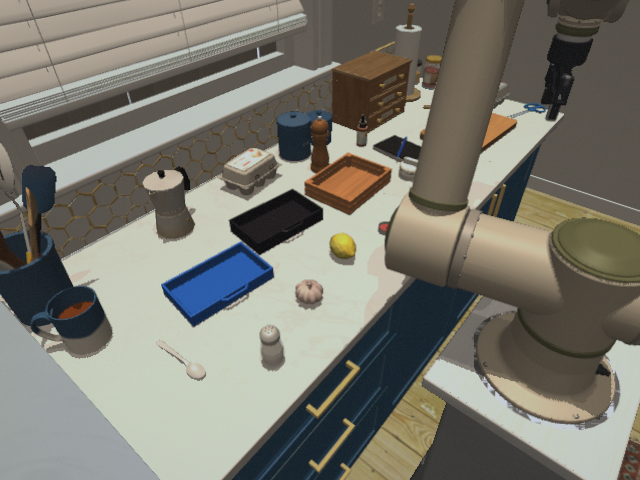

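The top view shows the blue tray (235,206), black tray (318,190), crate (408,206), spoon (173,240), salt (205,286), garlic (265,271), lemon (321,261), tealight (371,273), spice jar (428,293) and timer (468,244). I'll enlarge it.

```bash
python3 - <<'E'
from h import *
im=cv2.imread('pics/a.png')
cv2.imwrite('pics/c.png',cv2.resize(im[205:305,155:315],None,fx=5,fy=5,interpolation=cv2.INTER_CUBIC))
cv2.imwrite('pics/d.png',cv2.resize(im[230:310,290:490],None,fx=4,fy=4,interpolation=cv2.INTER_CUBIC))
cv2.imwrite('pics/e.png',cv2.resize(im[155:245,185:455],None,fx=2.96,fy=2.96,interpolation=cv2.INTER_CUBIC))
E
```

```text
(no output)
```

View pics/c.png

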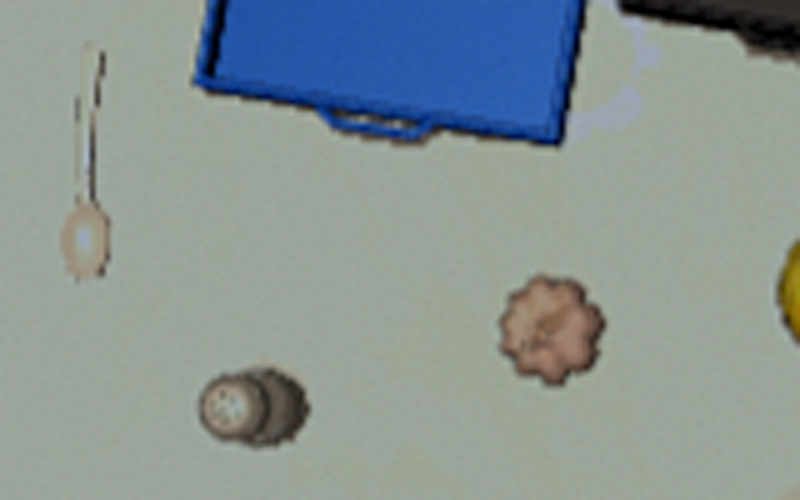

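View pics/d.png

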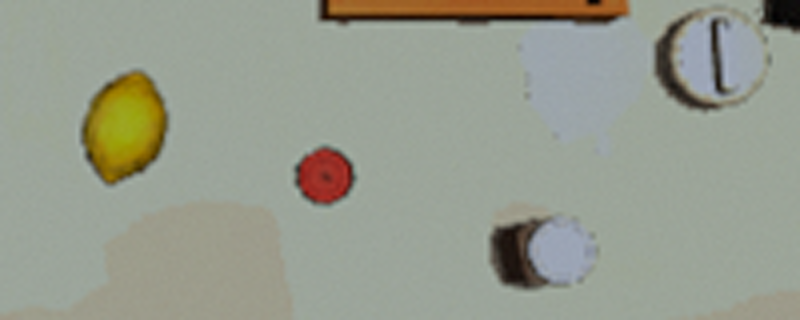

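View pics/e.png

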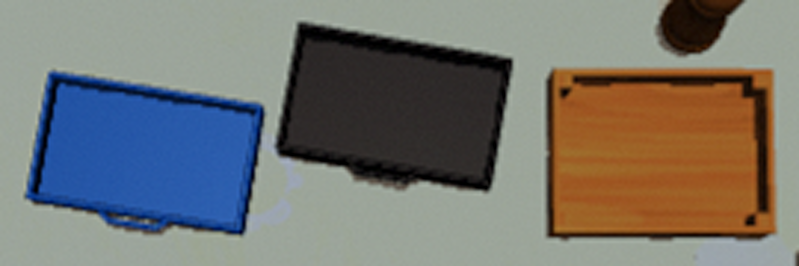

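Crops read: lemon tips (324.5,248) and (318,275.8), garlic centre (265.4,270.6), salt cap (201.4,286.6), jar lid (430.5,292.8), spoon ends (172,260.6) and (174.4,214), plus the rim corners of the trays.

```bash
python3 - <<'E'
from h import *
f=lambda a,z: px2w('top',a,z)[:,:2].round(1).tolist()
print('lemon',f([(324.5,248),(318,275.8),(321.3,261.8)],28))
print('garlic',f([(265.4,270.6)],25)); print('salt',f([(201.4,286.6)],90)); print('jar',f([(430.5,292.8)],100), 'left base corners',f([(413,287),(414.2,300)],0))
print('tea',f([(371.3,274)],15),'timer',f([(470,244.5)],52)); print('spoon',f([(172,260.6),(174.4,214)],5))
g=lambda L:[(185+a/2.96,155+b/2.96) for a,b in L]
for n,L,z in(('blue',[(52,72),(264,105),(243,235),(27,198)],28),('black',[(300,23),(512,60),(490,190),(277,155)],34),('crate',[(552,70),(773,70),(774,235),(550,236)],42)):
    P=np.array(f(g(L),z)); e=P[0]-P[1]; print(n,P.tolist(),'c',P.mean(0),'yaw of y axis',np.degrees(np.arctan2(e[1],e[0])), [np.linalg.norm(P[i]-P[i-1]).round() for i in range(4)])
im=cv2.imread('pics/a.png'); b=cv2.imread('pics/b.png')
cv2.imwrite('pics/f.png',np.vstack([cv2.resize(im[275:310,400:450],None,fx=12,fy=8,interpolation=cv2.INTER_CUBIC)]))
E
```

```text
lemon [[486.3, -13.7], [411.1, 1.8], [448.9, -6.1]]
garlic [[421.4, 143.7]]
salt [[374.6, 297.2]]
jar [[374.7, -282.4]] left base corners [[388.2, -257.9], [353.1, -261.5]]
tea [[420.1, -142.2]] timer [[503.7, -396.3]]
spoon [[442.6, 403.0], [571.5, 403.3]]
blue [[665.7, 324.0], [639.9, 127.4], [519.1, 142.4], [548.0, 341.3]] c [593.175 233.775] yaw of y axis 82.52374406306784 [np.float64(119.0), np.float64(198.0), np.float64(122.0), np.float64(201.0)]
black [[716.0, 96.2], [686.3, -99.4], [565.5, -81.8], [592.7, 113.2]] c [640.125   7.05 ] yaw of y axis 81.36613045183286 [np.float64(124.0), np.float64(198.0), np.float64(122.0), np.float64(197.0)]
crate [[676.0, -135.4], [680.8, -335.8], [530.1, -337.3], [524.0, -136.2]] c [ 602.725 -236.175] yaw of y axis 91.3720916494606 [np.float64(152.0), np.float64(200.0), np.float64(151.0), np.float64(201.0)]
```

View pics/f.png

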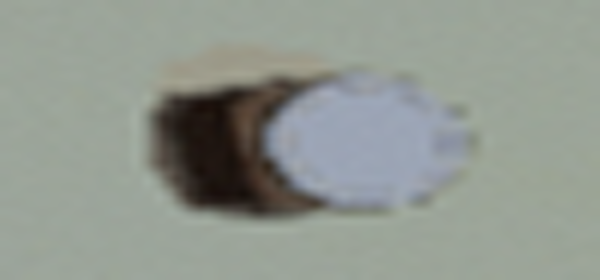

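Sizes and reach check out. I'll start with the lemon: long axis at -11.7°, so the closing line is 78°.

```bash
python3 -c "
from h import *
go(449,-6,150,1.367); go(449,-6,26,1.367)"
```

```text
d [403.5, -327.9, 99.7, 'rz 0.645'] q [-1.35  0.31  1.5   0.    1.33 -0.22] tilt [-0.     0.001 -1.   ] t 0.1
d [403.5, -327.7, 223.7, 'rz 0.645'] q [-1.35  0.31  1.5   0.    1.33 -0.22] tilt [-0.     0.001 -1.   ] t 0.1
```
Distance 520 → 11 rows. Linear move would pass close to base? from (224,-475) to (449,-6): fine, radius min ~ 400. OK.

Careful with the scale: shifts go in m. That gives: 403.5 mm is 0.4035, -328 mm is -0.328.

```bash
python3 steer.py '[[[0.4035,-0.328,0.1,0,0,0.645],[0.4035,-0.328,0.1,0,0,0.645],[0.4035,-0.328,0.1,0,0,0.645],[0.4035,-0.328,0.1,0,0,0.645],[0.4035,-0.328,0.1,0,0,0.645],[0.4035,-0.328,0.1,0,0,0.645],[0.4035,-0.328,0.1,0,0,0.645],[0.4035,-0.328,0.1,0,0,0.645]]]' 1.0 40; python3 -c "
from h import *
go(449,-6,150,1.367)"
```

```text
time_s: 0.9
eef_pos: [391.0, -125.8, 330.3]
ee_rot: [0.0, 0.995, -0.102, 0.0]
force: [1.0, -0.9, -0.4]
grip_width: 1.002
grip_force: 0.0
d [32.4, -129.1, 25.3, 'rz -0.001'] q [-0.6   0.14  1.92  0.    1.07  1.18] tilt [ 0. -0. -1.] t 0.9
```

```bash
python3 steer.py '[[[0.032,-0.129,0.025,0,0,0],[0.032,-0.129,0.025,0,0,0],[0.032,-0.129,0.025,0,0,0],[0.032,-0.129,0.025,0,0,0],[0.032,-0.129,0.025,0,0,0]]]'; python3 -c "
from h import *
go(449,-6,26,1.367);snap('top','g.png',(270,220,430,320),5);snap('scene','h.png',(200,150,500,380),2.6)"
```

```text
time_s: 1.4
eef_pos: [448.2, -7.6, 305.4]
ee_rot: [0.0, 0.995, -0.101, -0.0]
force: [-0.1, 0.8, -0.3]
grip_width: 1.002
grip_force: 0.0
d [0.6, -1.8, 124.4, 'rz 0.001'] q [-0.28  0.26  1.85 -0.    1.03  1.49] tilt [-0.001  0.    -1.   ] t 1.4
```

View pics/h.png

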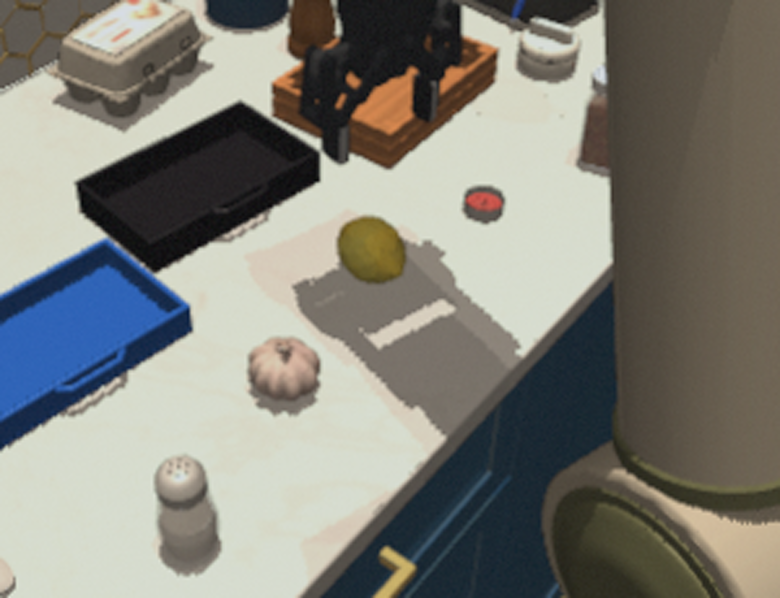

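The gripper hovers above the lemon with the tracking good and nothing else in the way. Descending and closing.

To row units: 124 mm is 0.124, 110 mm is 0.11.

```bash
python3 steer.py '[[[0.0006,-0.0018,0.04,0,0,0],[0.0006,-0.0018,0.08,0,0,0],[0.0006,-0.0018,0.11,0,0,0],[0.0006,-0.0018,0.124,0,0,0],[0.0006,-0.0018,0.124,0,0,0]]]'; python3 steer.py '[[[0,0,0,0,0,0],[0,0,0,0,0,0],[0,0,0,0,0,0],[0,0,0,0,0,0],[0,0,0,0,0,0],[0,0,0,0,0,0],[0,0,0,0,0,0],[0,0,0,0,0,0]]]' 0.0 40; python3 steer.py '[[[0,0,-0.04,0,0,0],[0,0,-0.08,0,0,0],[0,0,-0.1,0,0,0],[0,0,-0.1,0,0,0]]]';  python3 -c "
from h import *
go(600,-198,126);go(600,-198,33)"
```

```text
time_s: 2.0
eef_pos: [448.6, -7.3, 180.4]
ee_rot: [-0.0, 0.995, -0.103, -0.002]
force: [-0.3, -0.6, -0.9]
grip_width: 0.998
grip_force: 0.0
time_s: 2.8
eef_pos: [449.5, -6.5, 183.3]
ee_rot: [0.0, 0.995, -0.102, 0.001]
force: [-2.5, 0.2, 11.3]
grip_width: 0.614
grip_force: 39.7
time_s: 3.2
eef_pos: [449.5, -6.4, 284.8]
ee_rot: [0.001, 0.995, -0.102, 0.003]
force: [0.4, -0.9, -1.7]
grip_width: 0.614
grip_force: 42.7
d [186.2, 157.1, 5.1] q [-0.28  0.29  1.87 -0.    0.97  1.5 ] tilt [ 0.006 -0.002 -1.   ] t 3.2
d [185.5, 157.1, 98.1] q [-0.28  0.29  1.87 -0.    0.97  1.5 ] tilt [ 0.006 -0.002 -1.   ] t 3.2
```

To row units: 186 mm is 0.186, 157 mm is 0.157.

```bash
python3 steer.py '[[[0.186,0.157,0.005,0,0,0],[0.186,0.157,0.005,0,0,0],[0.186,0.157,0.005,0,0,0],[0.186,0.157,0.005,0,0,0],[0.186,0.157,0.005,0,0,0],[0.186,0.157,0.005,0,0,0],[0.186,0.157,0.005,0,0,0]]]';  python3 -c "
from h import *
go(600,-198,36)"
```

```text
time_s: 3.9
eef_pos: [599.2, -198.1, 274.9]
ee_rot: [-0.001, 0.995, -0.102, -0.001]
force: [0.3, 0.5, -1.6]
grip_width: 0.614
grip_force: 42.7
d [1.0, -0.2, 83.9] q [-0.5   0.66  1.31  0.    1.17  1.27] tilt [-0.002  0.001 -1.   ] t 3.9
```

```bash
python3 steer.py '[[[0.001,0,0.03,0,0,0],[0.001,0,0.06,0,0,0],[0.001,0,0.076,0,0,0],[0.001,0,0.084,0,0,0],[0.001,0,0.084,0,0,0]]]'; python3 steer.py '[[[0,0,0,0,0,0],[0,0,0,0,0,0],[0,0,0,0,0,0],[0,0,0,0,0,0],[0,0,0,0,0,0]]]' 0.8; python3 steer.py '[[[0,0,-0.04,0,0,0],[0,0,-0.09,0,0,0],[0,0,-0.1,0,0,0],[0,0,-0.1,0,0,0]]]';  python3 -c "
from h import *
go(421.4,143.7,136,1.5);snap('scene','i.png',(200,120,500,320),2.6)"
```

```text
time_s: 4.4
eef_pos: [600.3, -197.5, 192.4]
ee_rot: [-0.0, 0.995, -0.102, -0.0]
force: [0.7, 0.2, -1.0]
grip_width: 0.612
grip_force: 42.7
time_s: 4.9
eef_pos: [600.5, -198.0, 193.0]
ee_rot: [0.0, 0.995, -0.102, 0.0]
force: [0.1, 0.1, -0.0]
grip_width: 0.801
grip_force: 0.0
time_s: 5.3
eef_pos: [600.6, -198.0, 294.7]
ee_rot: [0.001, 0.995, -0.102, 0.002]
force: [-0.7, -0.0, -0.7]
grip_width: 0.799
grip_force: 0.0
d [-244.8, -298.3, 2.4, 'rz -0.133'] q [-0.5   0.64  1.29  0.    1.21  1.27] tilt [ 0.004 -0.002 -1.   ] t 5.3
```

View pics/i.png

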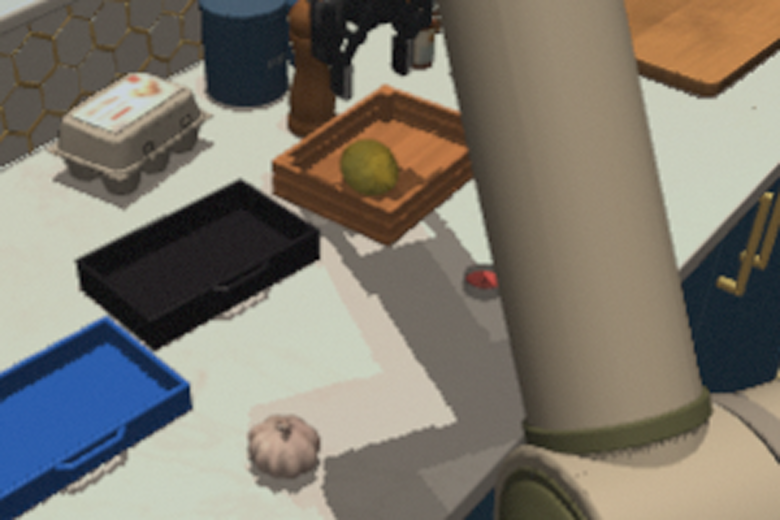

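The lemon sits in the crate at about (370,165) of the crop. The garlic is next, with the closing line turned along world x.

To row units: 2 mm is 0.002, -298 mm is -0.298.

```bash
python3 steer.py '[[[-0.245,-0.298,0.002,0,0,-1],[-0.245,-0.298,0.002,0,0,-1],[-0.245,-0.298,0.002,0,0,-1],[-0.245,-0.298,0.002,0,0,-1],[-0.245,-0.298,0.002,0,0,-1],[-0.245,-0.298,0.002,0,0,-1],[-0.245,-0.298,0.002,0,0,-1],[-0.245,-0.298,0.002,0,0,-1]]]' 1.0;  python3 -c "
from h import *
go(421.4,143.7,136,0)"
```

```text
time_s: 6.15
eef_pos: [418.9, 145.5, 289.0]
ee_rot: [-0.001, 0.921, 0.389, -0.002]
force: [0.4, -0.0, -0.2]
grip_width: 0.999
grip_force: 0.0
d [0.5, 3.1, -2.0, 'rz -0.771'] q [0.07 0.27 1.88 0.   0.99 0.84] tilt [-0.004 -0.    -1.   ] t 6.15
```

```bash
python3 steer.py '[[[0.0005,0.003,0,0,0,-0.77],[0.0005,0.003,0,0,0,-0.77],[0.0005,0.003,0,0,0,-0.77],[0.0005,0.003,0,0,0,-0.77],[0.0005,0.003,0.03,0,0,-0.77],[0.0005,0.003,0.06,0,0,-0.77],[0.0005,0.003,0.06,0,0,-0.77]]]';  python3 -c "
from h import *
go(421.4,143.7,27,0)"
```

```text
time_s: 6.85
eef_pos: [422.0, 141.6, 226.8]
ee_rot: [-0.003, 0.709, 0.705, -0.004]
force: [-0.6, -0.9, -0.2]
grip_width: 1.002
grip_force: 0.0
d [2.1, -0.2, 44.8, 'rz -0.005'] q [0.06 0.39 1.93 0.   0.83 0.06] tilt [-0.009 -0.001 -1.   ] t 6.85
```

```bash
python3 steer.py '[[[0.002,0,0.025,0,0,0],[0.002,0,0.04,0,0,0],[0.002,0,0.045,0,0,0],[0.002,0,0.045,0,0,0]]]'; python3 steer.py '[[[0,0,0,0,0,0],[0,0,0,0,0,0],[0,0,0,0,0,0],[0,0,0,0,0,0],[0,0,0,0,0,0],[0,0,0,0,0,0],[0,0,0,0,0,0]]]' 0.0 35; python3 steer.py '[[[0,0,-0.04,0,0,0],[0,0,-0.08,0,0,0],[0,0,-0.1,0,0,0],[0,0,-0.1,0,0,0]]]';  python3 -c "
from h import *
go(600,-288,126);go(600,-288,35,0)"
```

```text
time_s: 7.25
eef_pos: [423.5, 143.8, 185.7]
ee_rot: [-0.0, 0.709, 0.705, -0.0]
force: [0.5, -0.3, 0.5]
grip_width: 1.001
grip_force: 0.0
time_s: 7.95
eef_pos: [423.9, 143.8, 187.0]
ee_rot: [0.001, 0.709, 0.705, 0.001]
force: [-1.8, -1.1, 9.5]
grip_width: 0.659
grip_force: 34.8
time_s: 8.35
eef_pos: [423.9, 143.9, 288.6]
ee_rot: [0.002, 0.709, 0.705, 0.002]
force: [-0.1, 0.6, -0.5]
grip_width: 0.651
grip_force: 37.8
d [-431.0, 178.2, 8.5] q [0.06 0.28 1.87 0.   0.98 0.07] tilt [ 0.006  0.    -1.   ] t 8.35
d [-431.1, 177.6, 99.5, 'rz -0.005'] q [0.06 0.28 1.87 0.   0.98 0.07] tilt [ 0.006  0.    -1.   ] t 8.35
```

To row units: -431 mm is -0.431, 178 mm is 0.178.

```bash
python3 steer.py '[[[-0.431,0.178,0.005,0,0,0],[-0.431,0.178,0.005,0,0,0],[-0.431,0.178,0.005,0,0,0],[-0.431,0.178,0.005,0,0,0],[-0.431,0.178,0.005,0,0,0],[-0.431,0.178,0.005,0,0,0],[-0.431,0.178,0.005,0,0,0],[-0.431,0.178,0.005,0,0,0]]]'; python3 steer.py '[[[-0.05,0.02,0,0,0,0],[-0.05,0.02,0,0,0,0],[-0.05,0.02,0,0,0,0]]]'; python3 -c "
from h import *
go(600,-288,38,0)"
```

```text
time_s: 9.15
eef_pos: [574.5, -228.7, 280.0]
ee_rot: [-0.001, 0.709, 0.705, -0.0]
force: [0.6, 0.6, -0.7]
grip_width: 0.654
grip_force: 37.8
time_s: 9.45
eef_pos: [593.8, -277.7, 279.4]
ee_rot: [-0.001, 0.709, 0.705, -0.0]
force: [-0.6, 1.5, -0.0]
grip_width: 0.653
grip_force: 37.8
d [-10.4, 6.4, 86.4, 'rz -0.007'] q [-0.62  0.71  1.21  0.    1.22 -0.61] tilt [-0.002  0.002 -1.   ] t 9.45
```

To row units: 86 mm is 0.086, 75 mm is 0.075.

```bash
python3 steer.py '[[[-0.01,0.006,0.02,0,0,0],[-0.01,0.006,0.05,0,0,0],[-0.01,0.006,0.075,0,0,0],[-0.01,0.006,0.086,0,0,0],[-0.01,0.006,0.086,0,0,0]]]'; python3 steer.py '[[[0,0,0,0,0,0],[0,0,0,0,0,0],[0,0,0,0,0,0],[0,0,0,0,0,0],[0,0,0,0,0,0]]]' 0.9; python3 steer.py '[[[0,0,-0.04,0,0,0],[0,0,-0.09,0,0,0],[0,0,-0.12,0,0,0],[0,0,-0.12,0,0,0]]]';  python3 -c "
from h import *
go(374.6,297.2,156,1.42);snap('top','j.png',(340,160,500,280),5);snap('scene','k.png',(200,120,500,320),2.6)"
```

```text
time_s: 9.95
eef_pos: [599.8, -285.6, 194.5]
ee_rot: [-0.001, 0.709, 0.706, -0.0]
force: [-0.7, -0.6, 0.4]
grip_width: 0.649
grip_force: 38.0
time_s: 10.45
eef_pos: [600.0, -286.8, 195.6]
ee_rot: [0.0, 0.709, 0.705, 0.0]
force: [-0.5, 0.1, 0.7]
grip_width: 0.898
grip_force: 0.0
time_s: 10.85
eef_pos: [600.4, -287.0, 320.9]
ee_rot: [0.005, 0.709, 0.705, 0.001]
force: [0.7, 0.3, -0.9]
grip_width: 0.898
grip_force: 0.0
d [583.1, -228.7, 5.1, 'rz -1.425'] q [-0.62  0.69  1.13  0.    1.31 -0.62] tilt [ 0.008 -0.005 -1.   ] t 10.85
```

View pics/k.png

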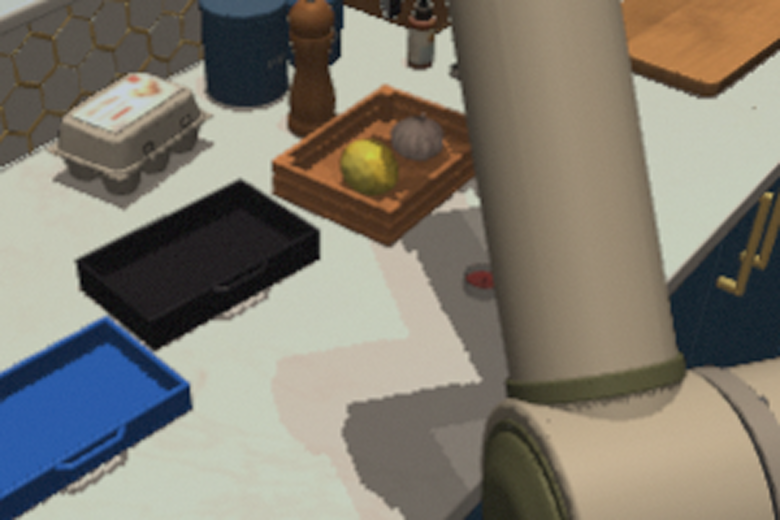

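Both are in the crate: lemon at (370,165), garlic at (415,135). Now the salt shaker, keeping the same yaw.

To row units: 5 mm is 0.005, 583 mm is 0.583.

```bash
python3 steer.py '[[[0.583,-0.229,0.005,0,0,0],[0.583,-0.229,0.005,0,0,0],[0.583,-0.229,0.005,0,0,0],[0.583,-0.229,0.005,0,0,0],[0.583,-0.229,0.005,0,0,0],[0.583,-0.229,0.005,0,0,0],[0.583,-0.229,0.005,0,0,0],[0.583,-0.229,0.005,0,0,0]]]' 0.85; python3 steer.py '[[[0.22,-0.087,0,0,0,0],[0.22,-0.087,0,0,0,0],[0.22,-0.087,0,0,0,0],[0.22,-0.087,0,0,0,0],[0.22,-0.087,0,0,0,0],[0.22,-0.087,0,0,0,0]]]'; python3 -c "
from h import *
go(374.6,297.2,52,0);snap('top','l.png',(150,220,270,320),6);snap('scene','m.png',(180,260,340,390),5)"
```

```text
time_s: 11.75
eef_pos: [454.3, 87.9, 310.9]
ee_rot: [-0.001, 0.709, 0.705, -0.001]
force: [0.5, 0.8, 0.4]
grip_width: 0.85
grip_force: 0.0
time_s: 12.35
eef_pos: [367.7, 309.5, 310.8]
ee_rot: [-0.001, 0.707, 0.707, -0.001]
force: [-0.3, -0.6, 1.2]
grip_width: 0.855
grip_force: 0.0
d [-12.2, 7.2, 103.8, 'rz -0.000'] q [0.46 0.32 1.76 0.   1.07 0.45] tilt [-0.003 -0.001 -1.   ] t 12.35
```

View pics/l.png

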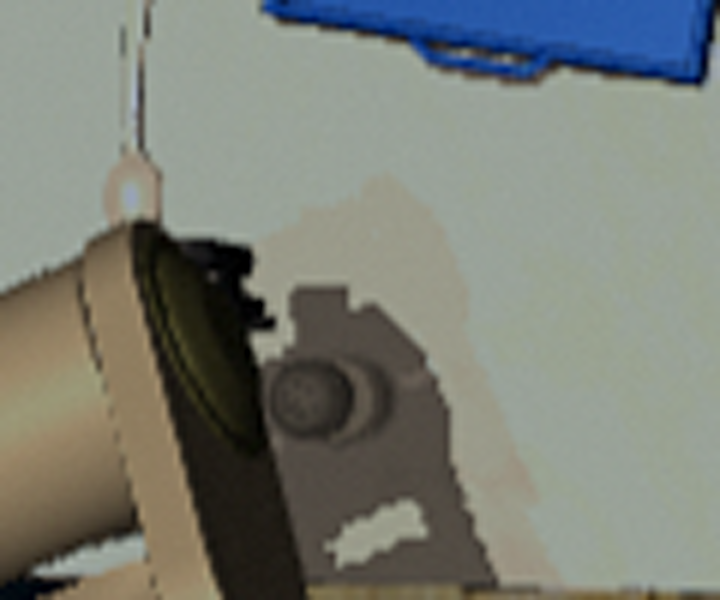

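The shaker stands undisturbed, its cap at (201.8,286.7) as before.

```bash
python3 steer.py '[[[-0.012,0.007,0,0,0,0],[-0.012,0.007,0.03,0,0,0],[-0.012,0.007,0.06,0,0,0],[-0.012,0.007,0.09,0,0,0],[-0.012,0.007,0.103,0,0,0],[-0.012,0.007,0.103,0,0,0]]]'; python3 -c "
from h import *
go(374.6,297.2,52,0);print(w2px('top',[[375,275,5],[375,275,40]]), w2px('scene',[[375,297,90],[375,297,0]]))"; python3 steer.py '[[[0,0,0,0,0,0],[0,0,0,0,0,0],[0,0,0,0,0,0],[0,0,0,0,0,0],[0,0,0,0,0,0],[0,0,0,0,0,0],[0,0,0,0,0,0],[0,0,0,0,0,0]]]' 0.0 35;
```

```text
time_s: 13.05
eef_pos: [377.2, 292.7, 207.5]
ee_rot: [-0.001, 0.71, 0.704, -0.002]
force: [-0.3, -0.0, 0.1]
grip_width: 0.845
grip_force: 0.0
d [4.4, -2.6, 0.5, 'rz -0.008'] q [ 0.41  0.48  1.85 -0.    0.82  0.42] tilt [-0.004 -0.002 -1.   ] t 13.05
[[217.54832292 286.58259588]
 [214.62061614 286.61225779]] [[270.87857287 326.68498212]
 [274.72443111 358.15680812]]
time_s: 13.85
eef_pos: [377.1, 294.6, 210.4]
ee_rot: [0.001, 0.709, 0.705, 0.001]
force: [0.0, -1.9, 6.0]
grip_width: 0.44
grip_force: 34.5
```

To row units: -90 mm is -0.09, -80 mm is -0.08.

```bash
python3 steer.py '[[[0,0,-0.04,0,0,0],[0,0,-0.08,0,0,0],[0,0,-0.09,0,0,0],[0,0,-0.09,0,0,0]]]';  python3 -c "
from h import *
go(646.7,51.5,145)"
```

```text
time_s: 14.25
eef_pos: [376.7, 294.6, 300.7]
ee_rot: [0.001, 0.709, 0.705, 0.002]
force: [0.4, 0.3, -1.2]
grip_width: 0.437
grip_force: 35.4
d [-241.8, 271.1, 1.3] q [ 0.42  0.33  1.78 -0.    1.04  0.42] tilt [ 0.003  0.002 -1.   ] t 14.25
```

To row units: 271 mm is 0.271, -242 mm is -0.242.

```bash
python3 steer.py '[[[-0.242,0.271,0.001,0,0,0],[-0.242,0.271,0.001,0,0,0],[-0.242,0.271,0.001,0,0,0],[-0.242,0.271,0.001,0,0,0],[-0.242,0.271,0.001,0,0,0],[-0.242,0.271,0.001,0,0,0],[-0.242,0.271,0.001,0,0,0],[-0.242,0.271,0.001,0,0,0]]]'; python3 steer.py '[[[0,0,0,0,0,0],[0,0,0,0,0,0]]]'; python3 -c "
from h import *
go(646.7,51.5,60.5,0)"
```

```text
time_s: 15.05
eef_pos: [648.5, 47.4, 295.4]
ee_rot: [-0.001, 0.71, 0.704, -0.001]
force: [0.5, -1.0, -1.6]
grip_width: 0.437
grip_force: 35.4
time_s: 15.25
eef_pos: [645.9, 51.7, 296.5]
ee_rot: [-0.001, 0.709, 0.705, -0.001]
force: [0.3, -0.4, -0.9]
grip_width: 0.436
grip_force: 35.4
d [-0.2, 1.0, 81.0, 'rz -0.005'] q [-0.1   0.67  1.23  0.    1.24 -0.1 ] tilt [-0.003  0.001 -1.   ] t 15.25
```

Lower to about 1 mm above the tray floor, then settle gently.

To row units: 1 mm is 0.001, 81 mm is 0.081.

```bash
python3 steer.py '[[[0,0.001,0.03,0,0,0],[0,0.001,0.055,0,0,0],[0,0.001,0.07,0,0,0],[0,0.001,0.078,0,0,0],[0,0.001,0.081,0,0,0],[0,0.001,0.081,0,0,0],[0,0.001,0.081,0,0,0]]]'; python3 steer.py '[[[0,0,0.001,0,0,0],[0,0,0.001,0,0,0],[0,0,0.001,0,0,0]]]'
```

```text
time_s: 15.95
eef_pos: [647.7, 51.4, 218.3]
ee_rot: [0.001, 0.709, 0.705, 0.001]
force: [0.3, -1.3, -0.1]
grip_width: 0.438
grip_force: 35.4
time_s: 16.25
eef_pos: [647.5, 51.2, 216.4]
ee_rot: [0.0, 0.709, 0.705, 0.0]
force: [0.8, 0.7, -1.8]
grip_width: 0.436
grip_force: 35.4
```

```bash
python3 steer.py '[[[0,0,0.001,0,0,0],[0,0,0.002,0,0,0],[0,0,0.002,0,0,0],[0,0,0.002,0,0,0]]]';python3 steer.py '[[[0,0,0.001,0,0,0],[0,0,0.0015,0,0,0],[0,0,0.0015,0,0,0]]]'
```

```text
time_s: 16.65
eef_pos: [647.5, 51.3, 214.5]
ee_rot: [0.0, 0.709, 0.705, 0.0]
force: [-1.8, -0.4, 4.3]
grip_width: 0.435
grip_force: 36.1
time_s: 16.95
eef_pos: [647.6, 51.3, 214.4]
ee_rot: [0.0, 0.709, 0.705, 0.0]
force: [-5.6, -1.2, 13.7]
grip_width: 0.436
grip_force: 37.6
```

Contact is exactly at the expected height. Release and retreat up.

```bash
python3 steer.py '[[[0,0,-0.0015,0,0,0],[0,0,-0.0015,0,0,0],[0,0,-0.0015,0,0,0],[0,0,-0.0015,0,0,0],[0,0,-0.0015,0,0,0],[0,0,-0.0015,0,0,0]]]' 0.8; python3 steer.py '[[[0,0,-0.03,0,0,0],[0,0,-0.07,0,0,0],[0,0,-0.11,0,0,0],[0,0,-0.13,0,0,0],[0,0,-0.13,0,0,0]]]';  python3 -c "
from h import *
go(374.7,-282.4,185,0.17);snap('scene','n.png',(200,120,500,320),2.6)"
```

```text
time_s: 17.55
eef_pos: [647.5, 51.3, 214.0]
ee_rot: [-0.0, 0.709, 0.705, -0.0]
force: [-1.1, -0.9, -0.1]
grip_width: 0.8
grip_force: 0.0
time_s: 18.05
eef_pos: [647.6, 51.3, 347.7]
ee_rot: [0.002, 0.709, 0.705, 0.002]
force: [0.4, 0.9, -0.9]
grip_width: 0.797
grip_force: 0.0
d [-335.1, -271.3, 6.2, 'rz -0.175'] q [-0.1   0.63  1.16  0.    1.34 -0.1 ] tilt [ 0.006 -0.001 -1.   ] t 18.05
```

View pics/n.png

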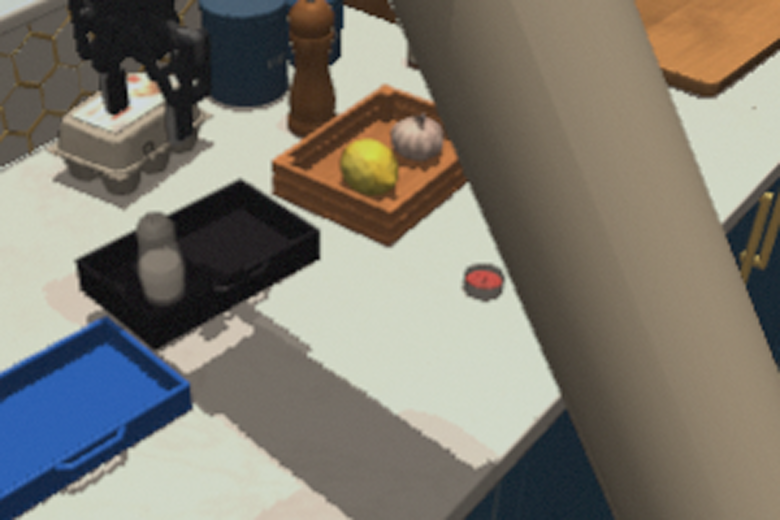

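The shaker stands upright in the black tray at (160,260) of the crop. Now the jar, with the closing line at about 10°.

```bash
python3 steer.py '[[[-0.335,-0.271,0.006,0,0,-0.175],[-0.335,-0.271,0.006,0,0,-0.175],[-0.335,-0.271,0.006,0,0,-0.175],[-0.335,-0.271,0.006,0,0,-0.175],[-0.335,-0.271,0.006,0,0,-0.175],[-0.335,-0.271,0.006,0,0,-0.175],[-0.335,-0.271,0.006,0,0,-0.175],[-0.335,-0.271,0.006,0,0,-0.175]]]' 1.0; python3 -c "
from h import *
go(374.7,-282.4,185,0.17)"
```

```text
time_s: 18.9
eef_pos: [392.6, -259.4, 337.2]
ee_rot: [-0.001, 0.644, 0.765, 0.0]
force: [0.9, -1.2, 0.8]
grip_width: 1.0
grip_force: 0.0
d [-19.6, -21.6, -2.8, 'rz 0.000'] q [-0.83  0.26  1.75 -0.    1.13 -1.  ] tilt [-0.002  0.002 -1.   ] t 18.9
```

```bash
python3 steer.py '[[[-0.014,-0.014,0,0,0,0],[-0.014,-0.014,0,0,0,0],[-0.014,-0.014,0,0,0,0]]]'; python3 -c "
from h import *
go(374.7,-282.4,60,0.17)
a=ctrl.capture('top')[270:315,395:455,::-1];b=ctrl.capture('scene')[130:220,390:510,::-1]
cv2.imwrite('pics/o.png',np.hstack([cv2.resize(a,(400,300),interpolation=2),cv2.resize(b,(400,300),interpolation=2)]))"
```

```text
time_s: 19.2
eef_pos: [383.0, -274.3, 337.6]
ee_rot: [-0.001, 0.645, 0.764, 0.0]
force: [-0.2, 0.7, -0.2]
grip_width: 1.003
grip_force: 0.0
d [-6.9, -9.4, 122.6, 'rz -0.001'] q [-0.87  0.26  1.75  0.    1.13 -1.04] tilt [-0.001  0.002 -1.   ] t 19.2
```

View pics/o.png

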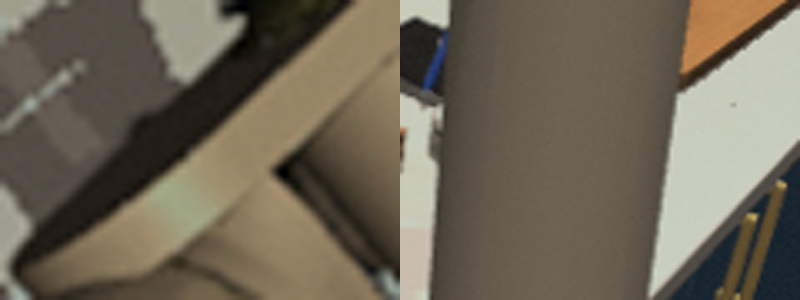

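Both views are blocked by the arm, so I'm going by the earlier measurement.

To row units: 60 mm is 0.06, -7 mm is -0.007.

```bash
python3 steer.py '[[[-0.007,-0.0094,0,0,0,0],[-0.007,-0.0094,0.03,0,0,0],[-0.007,-0.0094,0.06,0,0,0],[-0.007,-0.0094,0.09,0,0,0],[-0.007,-0.0094,0.12,0,0,0],[-0.007,-0.0094,0.126,0,0,0],[-0.007,-0.0094,0.126,0,0,0]]]'; python3 -c "
from h import *
go(374.7,-282.4,56,0.17)"; python3 steer.py '[[[0,0,0,0,0,0],[0,0,0,0,0,0],[0,0,0,0,0,0],[0,0,0,0,0,0],[0,0,0,0,0,0],[0,0,0,0,0,0],[0,0,0,0,0,0],[0,0,0,0,0,0]]]' 0.0 35
```

```text
time_s: 20.0
eef_pos: [374.9, -283.0, 212.4]
ee_rot: [-0.001, 0.644, 0.765, 0.0]
force: [0.6, 0.0, 0.8]
grip_width: 1.0
grip_force: 0.0
d [0.7, -0.1, 1.4, 'rz 0.001'] q [-0.9   0.46  1.87 -0.    0.82 -1.07] tilt [-0.001  0.001 -1.   ] t 20.0
time_s: 20.8
eef_pos: [374.9, -283.4, 213.8]
ee_rot: [0.001, 0.644, 0.765, -0.001]
force: [-2.8, -0.8, 8.1]
grip_width: 0.498
grip_force: 31.9
```

To row units: -100 mm is -0.1, -80 mm is -0.08.

```bash
python3 steer.py '[[[0,0,-0.04,0,0,0],[0,0,-0.08,0,0,0],[0,0,-0.1,0,0,0],[0,0,-0.1,0,0,0]]]';  python3 -c "
from h import *
go(633,-37.5,157,-0.15)"
```

```text
time_s: 21.2
eef_pos: [375.1, -283.2, 315.5]
ee_rot: [0.003, 0.644, 0.765, -0.001]
force: [0.9, 0.1, -2.6]
grip_width: 0.493
grip_force: 33.0
d [198.5, 295.8, 3.3, 'rz 0.320'] q [-0.9   0.29  1.78 -0.    1.06 -1.07] tilt [ 0.004 -0.005 -1.   ] t 21.2
```

To row units: 296 mm is 0.296, 198 mm is 0.198.

```bash
python3 steer.py '[[[0.198,0.296,0.002,0,0,0.32],[0.198,0.296,0.002,0,0,0.32],[0.198,0.296,0.002,0,0,0.32],[0.198,0.296,0.002,0,0,0.32],[0.198,0.296,0.002,0,0,0.32],[0.198,0.296,0.002,0,0,0.32],[0.198,0.296,0.002,0,0,0.32],[0.198,0.296,0.002,0,0,0.32]]]'; python3 steer.py '[[[0,0,0,0,0,0],[0,0,0,0,0,0]]]'; python3 -c "
from h import *
go(633,-37.5,64.5,-0.15)"
```

```text
time_s: 22.0
eef_pos: [634.7, -34.5, 308.6]
ee_rot: [-0.001, 0.757, 0.653, -0.0]
force: [-0.2, -1.1, -2.1]
grip_width: 0.496
grip_force: 32.9
time_s: 22.2
eef_pos: [632.8, -37.9, 309.1]
ee_rot: [-0.001, 0.758, 0.652, -0.001]
force: [-0.2, 0.4, -1.4]
grip_width: 0.489
grip_force: 32.9
d [0.4, 0.4, 89.6, 'rz 0.001'] q [-0.24  0.63  1.26 -0.    1.25 -0.09] tilt [-0.002  0.    -1.   ] t 22.2
```

```bash
python3 steer.py '[[[0,0,0.03,0,0,0],[0,0,0.055,0,0,0],[0,0,0.075,0,0,0],[0,0,0.084,0,0,0],[0,0,0.088,0,0,0],[0,0,0.09,0,0,0],[0,0,0.09,0,0,0]]]'; python3 steer.py '[[[0,0,0.001,0,0,0],[0,0,0.002,0,0,0],[0,0,0.002,0,0,0],[0,0,0.002,0,0,0]]]'
```

```text
time_s: 22.9
eef_pos: [633.2, -38.1, 221.3]
ee_rot: [0.0, 0.758, 0.652, 0.0]
force: [-0.2, -0.1, -1.0]
grip_width: 0.494
grip_force: 32.9
time_s: 23.3
eef_pos: [633.1, -37.8, 218.8]
ee_rot: [0.0, 0.758, 0.652, 0.0]
force: [0.5, 0.4, -1.4]
grip_width: 0.49
grip_force: 32.9
```

```bash
python3 steer.py '[[[0,0,0.001,0,0,0],[0,0,0.0015,0,0,0],[0,0,0.0015,0,0,0]]]'; python3 steer.py '[[[0,0,0.0007,0,0,0],[0,0,0.0007,0,0,0]]]'
```

```text
time_s: 23.6
eef_pos: [633.2, -37.8, 217.9]
ee_rot: [0.0, 0.758, 0.652, 0.0]
force: [-1.7, 0.2, 5.3]
grip_width: 0.492
grip_force: 33.5
time_s: 23.8
eef_pos: [633.2, -37.8, 217.8]
ee_rot: [0.0, 0.758, 0.652, 0.0]
force: [-3.4, 1.4, 10.7]
grip_width: 0.496
grip_force: 33.9
```

```bash
python3 steer.py '[[[0,0,-0.0015,0,0,0],[0,0,-0.0015,0,0,0],[0,0,-0.0015,0,0,0],[0,0,-0.0015,0,0,0],[0,0,-0.0015,0,0,0],[0,0,-0.0015,0,0,0]]]' 0.8; python3 steer.py '[[[0,0,-0.03,0,0,0],[0,0,-0.07,0,0,0],[0,0,-0.11,0,0,0],[0,0,-0.13,0,0,0],[0,0,-0.13,0,0,0]]]';  python3 -c "
from h import *
go(495,403,150,1.5708)"
```

```text
time_s: 24.4
eef_pos: [633.1, -37.9, 217.8]
ee_rot: [-0.0, 0.758, 0.652, -0.0]
force: [-0.3, -0.2, 0.5]
grip_width: 0.796
grip_force: 0.0
time_s: 24.9
eef_pos: [633.3, -37.8, 351.4]
ee_rot: [0.003, 0.758, 0.652, 0.002]
force: [0.3, -0.6, -0.2]
grip_width: 0.797
grip_force: 0.0
d [415.3, -202.8, 44.9, 'rz 1.421'] q [-0.24  0.59  1.21  0.    1.33 -0.09] tilt [ 0.006 -0.001 -1.   ] t 24.9
```

To row units: 415 mm is 0.415, -203 mm is -0.203.

```bash
python3 steer.py '[[[0.415,-0.203,0,0,0,0.8],[0.415,-0.203,0,0,0,0.8],[0.415,-0.203,0,0,0,0.8],[0.415,-0.203,0,0,0,0.8],[0.415,-0.203,0,0,0,0.8],[0.415,-0.203,0,0,0,0.8],[0.415,-0.203,0,0,0,0.8],[0.415,-0.203,0,0,0,0.8]]]' 0.5; python3 -c "
from h import *
go(495,403,150,1.5708)"
```

```text
time_s: 25.7
eef_pos: [514.8, 336.9, 346.6]
ee_rot: [0.0, 0.952, 0.305, -0.001]
force: [1.1, -0.8, 0.4]
grip_width: 0.495
grip_force: 0.0
d [22.4, -65.2, 41.6, 'rz 0.621'] q [ 0.39  0.56  1.29 -0.    1.3   1.34] tilt [-0.002 -0.001 -1.   ] t 25.7
```

To row units: -56 mm is -0.056, 40 mm is 0.04.

```bash
python3 steer.py '[[[0.02,-0.056,0.04,0,0,0.62],[0.02,-0.056,0.04,0,0,0.62],[0.02,-0.056,0.04,0,0,0.62],[0.02,-0.056,0.04,0,0,0.62],[0.02,-0.056,0.04,0,0,0.62],[0.02,-0.056,0.04,0,0,0.62]]]'; python3 -c "
from h import *
go(495,403,20,1.5708)
snap('top','p.png',(150,195,270,285),6.6)"
```

```text
time_s: 26.3
eef_pos: [499.4, 392.2, 307.1]
ee_rot: [0.0, 1.0, 0.002, -0.001]
force: [-0.4, 0.7, -0.0]
grip_width: 0.506
grip_force: 0.0
d [-4.3, -10.9, 132.1, 'rz 0.004'] q [0.48 0.64 1.26 0.   1.24 2.05] tilt [-0.001 -0.001 -1.   ] t 26.3
```

View pics/p.png

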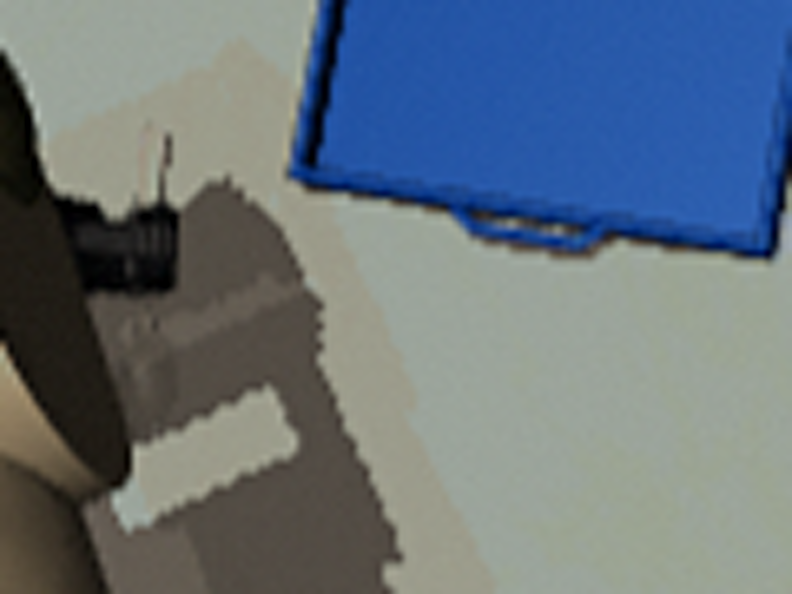

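The handle tip is at about (173.8,215) in the full image, unmoved. Descending onto the handle.

To row units: 122 mm is 0.122, 110 mm is 0.11.

```bash
python3 steer.py '[[[-0.004,-0.011,0,0,0,0],[-0.004,-0.011,0.04,0,0,0],[-0.004,-0.011,0.08,0,0,0],[-0.004,-0.011,0.11,0,0,0],[-0.004,-0.011,0.122,0,0,0],[-0.004,-0.011,0.122,0,0,0],[-0.004,-0.011,0.122,0,0,0]]]' 0.4; python3 -c "
from h import *
go(495,403,20,1.5708)"
```

```text
time_s: 27.05
eef_pos: [495.8, 403.8, 187.5]
ee_rot: [-0.001, 1.0, 0.001, 0.001]
force: [0.6, -0.6, 0.4]
grip_width: 0.4
grip_force: 0.0
d [-0.8, 0.8, 12.5, 'rz 0.001'] q [0.5  0.79 1.34 0.   1.02 2.07] tilt [ 0.002  0.001 -1.   ] t 27.05
```

To row units: 12 mm is 0.012, 6 mm is 0.006.

```bash
python3 steer.py '[[[0,0,0.006,0,0,0],[0,0,0.012,0,0,0],[0,0,0.012,0,0,0],[0,0,0.012,0,0,0]]]'; python3 steer.py '[[[0,0,0,0,0,0],[0,0,0,0,0,0],[0,0,0,0,0,0],[0,0,0,0,0,0],[0,0,0,0,0,0],[0,0,0,0,0,0],[0,0,0,0,0,0]]]' 0.0 40; python3 steer.py '[[[0,0,-0.02,0,0,0],[0,0,-0.05,0,0,0],[0,0,-0.08,0,0,0],[0,0,-0.08,0,0,0],[0,0,-0.08,0,0,0]]]'; python3 -c "
from h import *
snap('scene','q.png',(100,230,340,410),3.3)"
```

```text
time_s: 27.45
eef_pos: [495.5, 403.3, 174.0]
ee_rot: [-0.0, 1.0, 0.0, 0.0]
force: [-0.3, 0.1, -0.3]
grip_width: 0.402
grip_force: 0.0
time_s: 28.15
eef_pos: [495.6, 403.5, 174.4]
ee_rot: [-0.0, 1.0, 0.0, 0.0]
force: [-0.8, -0.1, 5.2]
grip_width: 0.238
grip_force: 38.5
time_s: 28.65
eef_pos: [495.4, 403.2, 253.6]
ee_rot: [0.0, 1.0, 0.0, -0.0]
force: [-0.4, -1.4, -0.7]
grip_width: 0.234
grip_force: 38.6
```

View pics/q.png

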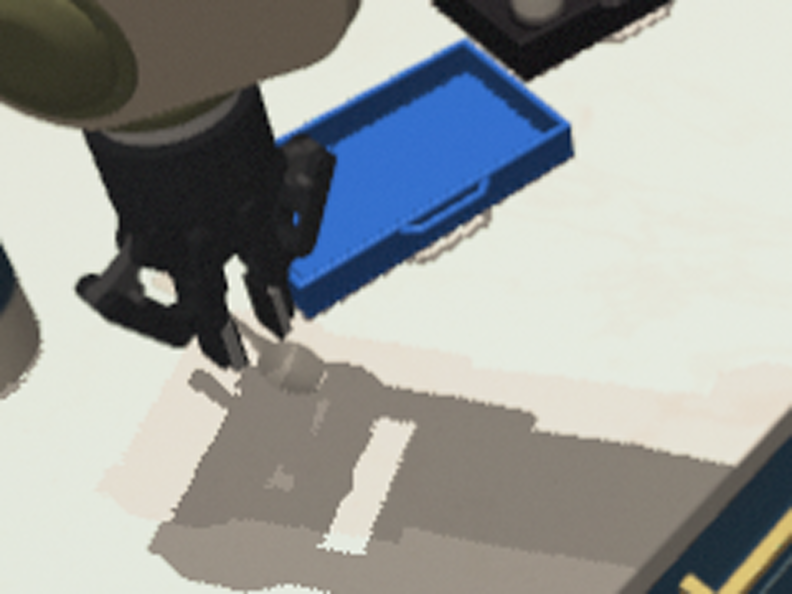

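The spoon is lifted level, held near its bowl at (280,350) of the crop. I'll turn it 82.5° and carry it over the blue tray.

Careful with the scale: shifts go in m. That gives: 181 mm is 0.181, 96 mm is 0.096.

```bash
python3 -c "
from h import *
go(591.6,222,98,1.5708)"; python3 steer.py '[[[0.096,0.181,0,0,0,-1.44],[0.096,0.181,0,0,0,-1.44],[0.096,0.181,0,0,0,-1.44],[0.096,0.181,0,0,0,-1.44],[0.096,0.181,0,0,0,-1.44],[0.096,0.181,0,0,0,-1.44],[0.096,0.181,0,0,0,-1.44],[0.096,0.181,0,0,0,-1.44]]]';python3 -c "
from h import *
go(591.6,222,24,-0.13)"
```

```text
d [96.2, 181.2, -0.3, 'rz 0.001'] q [ 0.5   0.7   1.3  -0.    1.14  2.07] tilt [-0.002 -0.001 -1.   ] t 28.7
time_s: 29.5
eef_pos: [591.4, 222.0, 252.0]
ee_rot: [-0.001, 0.831, 0.557, -0.002]
force: [-0.4, 0.8, -0.4]
grip_width: 0.235
grip_force: 38.7
d [0.1, 0.4, 73.0, 'rz -0.260'] q [ 0.17  0.69  1.33 -0.    1.13  0.56] tilt [-0.003 -0.001 -1.   ] t 29.5
```

```bash
python3 steer.py '[[[0,0,0,0,0,-0.26],[0,0,0,0,0,-0.26],[0,0,0.03,0,0,-0.26],[0,0,0.055,0,0,-0.26],[0,0,0.066,0,0,-0.26],[0,0,0.072,0,0,-0.26],[0,0,0.072,0,0,-0.26]]]'; python3 steer.py '[[[0,0,0.001,0,0,0],[0,0,0.001,0,0,0],[0,0,0.001,0,0,0]]]'
```

```text
time_s: 30.2
eef_pos: [591.6, 222.4, 181.4]
ee_rot: [-0.0, 0.753, 0.658, -0.0]
force: [0.1, 0.1, -0.1]
grip_width: 0.235
grip_force: 38.6
time_s: 30.5
eef_pos: [591.8, 222.5, 181.7]
ee_rot: [0.0, 0.753, 0.658, 0.001]
force: [-0.3, -0.2, 0.0]
grip_width: 0.237
grip_force: 38.6
```

To row units: 2.5 mm is 0.0025, 1 mm is 0.001.

```bash
python3 steer.py '[[[0,0,0.001,0,0,0],[0,0,0.0025,0,0,0],[0,0,0.0025,0,0,0],[0,0,0.0025,0,0,0]]]'; python3 steer.py '[[[0,0,0.0005,0,0,0],[0,0,0.001,0,0,0],[0,0,0.001,0,0,0]]]'
```

```text
time_s: 30.9
eef_pos: [591.7, 222.4, 178.5]
ee_rot: [0.0, 0.753, 0.658, 0.0]
force: [-0.0, 0.3, 1.2]
grip_width: 0.236
grip_force: 38.7
time_s: 31.2
eef_pos: [591.7, 222.4, 178.4]
ee_rot: [0.0, 0.753, 0.658, 0.0]
force: [-3.1, -1.0, 8.5]
grip_width: 0.231
grip_force: 39.3
```

Contact is at the expected height. Release, rise, swing clear and check.

To row units: -1 mm is -0.001.

```bash
python3 steer.py '[[[0,0,-0.001,0,0,0],[0,0,-0.001,0,0,0],[0,0,-0.001,0,0,0],[0,0,-0.001,0,0,0]]]' 0.5; python3 steer.py '[[[0,0,-0.03,0,0,0],[0,0,-0.075,0,0,0],[0,0,-0.12,0,0,0],[0,0,-0.16,0,0,0],[0,0,-0.2,0,0,0],[0,0,-0.2,0,0,0]]]'; python3 steer.py '[[[-0.2,0.15,0,0,0,0],[-0.2,0.15,0,0,0,0],[-0.2,0.15,0,0,0,0],[-0.2,0.15,0,0,0,0],[-0.2,0.15,0,0,0,0],[-0.2,0.15,0,0,0,0]]]'; python3 -c "
from h import *
go(400,-300,250)"
```

```text
time_s: 31.6
eef_pos: [591.6, 222.4, 178.2]
ee_rot: [-0.0, 0.753, 0.658, -0.0]
force: [0.1, -0.7, -0.5]
grip_width: 0.505
grip_force: 0.0
time_s: 32.2
eef_pos: [591.7, 222.5, 384.5]
ee_rot: [0.003, 0.753, 0.658, 0.004]
force: [-0.4, 0.3, -0.0]
grip_width: 0.499
grip_force: 0.0
time_s: 32.8
eef_pos: [714.9, -2.1, 375.8]
ee_rot: [-0.0, 0.755, 0.655, -0.001]
force: [-0.7, 0.4, -1.0]
grip_width: 0.501
grip_force: 0.0
d [-339.4, -269.6, -28.3] q [-0.17  0.78  0.83 -0.    1.53 -0.02] tilt [-0.002 -0.001 -1.   ] t 32.8
```

To row units: -339 mm is -0.339, -270 mm is -0.27.

```bash
python3 steer.py '[[[-0.339,-0.27,-0.028,0,0,0],[-0.339,-0.27,-0.028,0,0,0],[-0.339,-0.27,-0.028,0,0,0],[-0.339,-0.27,-0.028,0,0,0],[-0.339,-0.27,-0.028,0,0,0],[-0.339,-0.27,-0.028,0,0,0],[-0.339,-0.27,-0.028,0,0,0],[-0.339,-0.27,-0.028,0,0,0]]]'; python3 steer.py '[[[-0.08,-0.08,0,0,0,0],[-0.08,-0.08,0,0,0,0],[-0.08,-0.08,0,0,0,0],[-0.08,-0.08,0,0,0,0]]]'; python3 -c "
from h import *
a=ctrl.capture('top')[150:310,160:500,::-1];b=ctrl.capture('scene')[140:400,100:440,::-1]
cv2.imwrite('pics/r.png',np.vstack([cv2.resize(a,(560,263),interpolation=2),cv2.resize(b,(440,336),interpolation=2)[:,:440] if 0 else cv2.copyMakeBorder(cv2.resize(b,(440,336),interpolation=2),0,0,0,120,0)]))"
```

```text
time_s: 33.6
eef_pos: [423.0, -272.3, 403.9]
ee_rot: [-0.0, 0.753, 0.658, 0.0]
force: [0.9, -0.7, 0.3]
grip_width: 0.501
grip_force: 0.0
time_s: 34.0
eef_pos: [333.6, -340.9, 403.9]
ee_rot: [-0.0, 0.754, 0.657, 0.0]
force: [1.3, 0.5, -0.6]
grip_width: 0.501
grip_force: 0.0
```

View pics/r.png

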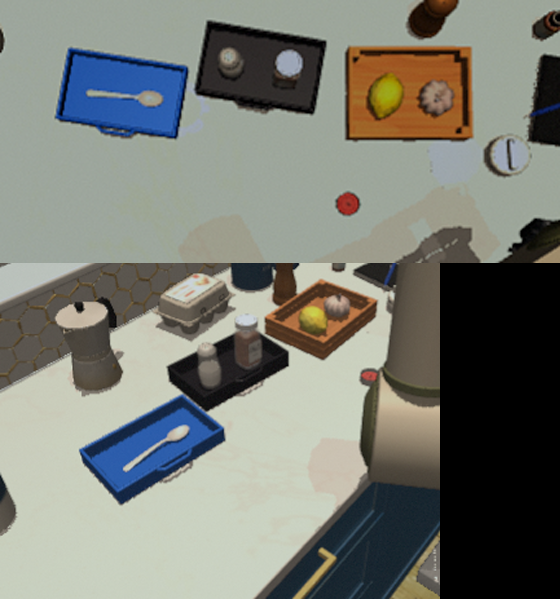

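The picture shows everything placed: spoon flat in the blue tray (125,97), shaker (230,62) and jar (289,66) upright in the black tray, lemon and garlic in the crate. The tealight and timer are unmoved, and the robot is touching nothing.

```bash
python3 -c "
from rig import ctrl
print(ctrl.finish_job())"
```

```text
the job is handed in; nothing more can be done
None
```

I handed the job in at about 34 s: lemon and garlic are in the crate, shaker and jar stand upright in the black tray, the teaspoon lies flat in the blue tray, and the timer and tealight were left where they were; the last pictures show all of this, but the hand-in returned no verdict.

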